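# Set and lock the lamp, then hold the comparator flap at balance

## Task

Prepare the light comparator for its zero reading: on the lamp console turn the dial until its red pointer stands at the green mark and let go of it, then slide the orange guard fully home over the dial. Then pinch the comparator's black flap by its yellow crossbar, swing it up to the upright balance point without letting it go over to the far side, and finish while still gripping it there, at rest and upright. Leave the other things on the bench where they are.

Things in the scene. Friction and masses are not known exactly. Their poses are not given: they have to be found in the camera images.
- console: Lamp console, a fixed white box 100 (x) x 215 (y) x 30 mm high; it may stand left or right of the comparator. Origin at the centre of its underside, x pointing away from the robot at yaw 0. The dial's axis is at local x 0, y -60 mm; the guard starts near local y +55 mm.
- dimmer (a joint): The console's dial, in rad, 0 to 2.4: 0 = red pointer towards the console's -x side; grows as the dial is turned clockwise seen from above. From any start the mark lies 0.4 to 1.5 rad further clockwise. Light friction (0.04 N m); it stays where it is left.
- dimmer_grip (a point): Point on the dial's axis at the height to grip, 61 mm above the bench. The dial is a grey round skirt 48 mm wide with its top at z = 38 mm, carrying an upright grip bar 44 mm long, 14 mm thick, from z = 38 to 68 mm. The point turns with the dial: its x axis runs along the bar, the red pointer at the -x end; the faces to pinch look to its +-y.
- dimmer_pointer (a point): Point 31 mm from the dial's axis in the pointer's direction (level with the middle of the green mark when set). It turns with the dial.
- mark (a point): Middle of the green mark (5 mm wide, 11 mm long) on the black scale ring round the dial, 31 mm from the dial's axis, at z = 32 mm. Fixed during the run; its place round the dial varies.
- guard (a joint): The orange guard's slide, in m: 0 to 0.02 at the start, 0.115 = fully home over the dial. It grows towards the console's local -y. Friction about 3.5 N (more when moved fast); it stays where it is left.
- guard_fin (a point): Point to grip on the black fin on top of the guard, at z = 96 mm. The guard is an orange hood, 84 mm across, 70 mm along the slide, open at both ends, roof top at z = 76 mm; the fin stands on the roof's centre, 12 mm thick along the slide (console y), 36 mm across it (console x), from z = 76 to 104 mm.
- comparator: Light comparator, a fixed white box 250 (x) x 130 (y) x 35 mm high with two round ports in its top; origin at the centre of its underside, x pointing away from the robot at yaw 0. Two blue cheeks at local y +-58 mm, 88 mm high, carry the flap's hinge, which runs along local y, 75 mm above the bench over the origin.
- flap (a joint): The flap's hinge, in rad, 0 to 2.5: 0 = lying on its stops towards the comparator's -x side (the start), 1.25 = upright (the balance point), 2.5 = fallen over to the +x side. Nearly frictionless and top-heavy (about 0.2 kg, weighing 1 to 2 N at the crossbar when lying): let go anywhere else than at the balance point it falls to the nearer side.
- flap_bar (a point): Middle of the yellow crossbar, a round bar 14 mm in diameter, 100 mm long along the hinge direction (local y of the comparator), 130 mm from the hinge. Two side arms at local y +-43 mm (8 mm wide) carry it, with an open window 79 mm wide and 43 mm deep between the bar and the black plate, so that fingers can reach down on either side of the bar and pinch it across; the bar may turn between the fingers. It is about 116 mm above the bench at the start, 205 mm when upright.
- flap_hinge (a point): Middle of the flap's hinge axis, 75 mm above the bench.
- ring_gauge_mid (a point): Bystander, to be left alone: steel ring gauge, 64 mm wide, 22 high; the point is its centre.
- oil_jar_mid (a point): Bystander, to be left alone: amber jar with black cap, 60 mm wide, 70 tall; the point is its centre.
- lens_cap_mid (a point): Bystander, to be left alone: flat white lens cap, 36 mm wide, 12 high, lying between the two instruments; the point is its centre.
- gauge_block_mid (a point): Bystander, to be left alone: steel gauge block, 35 x 50 x 30 mm; the point is its centre.
- mouse_mid (a point): Bystander, to be left alone: black computer mouse, 100 x 60 x 28 mm; the point is its centre.
Things that resemble listed ones, but are neither listed nor needed, are in the scene too. What is shaped like the console but brown or purple is not meant.

How it is judged:
By the outcome, as a careful person would: the job done as asked, in the order asked, and still so for the second after the job is handed in, while the arm keeps its last pose, push and grip.
It also fails if it takes over 64 s, if anything falls off the work surface, if the arm or the gripper's body presses on something with over 40 N, if the wrist force passes 120 N, or if a joint passes its speed limit or range.

## Robot

A 6-joint arm with a two-finger parallel gripper is mounted at the origin on the work surface. World frame = base frame: x ahead of the robot, y to its left, z up, the work surface at z = 0. Lengths are in m, angles in degrees, forces in N, time in s.
With the tool pointing down it reaches from about 0.4 to 0.825 m from the base axis. Payload 7 kg.
Tool frame: the origin (TCP) lies at the very end of the fingers, on their centre line; the grasp point (between the pads) lies 19 mm behind it; z points along the fingers, y is the line along which they close (so a half turn about z gives the same grasp; the last joint's range is limited). The gripper opens to 88 mm and grips with 3 to 60 N. Pads are 19 mm wide; open, the fingers measure 130 mm over their backs; the gripper's body (78 mm by 193 mm) begins 47 mm behind the grasp point.
Start: joints at [91.794, 20.546, 0.682, 0, -70.136, -16.507], TCP at [0.171, 0.653, 0.227] pointing down, gripper open.
Joint ranges: [-176.03, 176.03], [-82.01, 121.73], [-58.28, 71.71], [-173.87, 95.51], [-174.79, -0.11], [-173.66, 173.66]. Speed limits (degrees/s): [136.94, 136.94, 172.46, 180, 180, 180].

## Interface

Orientations are given as [roll, pitch, yaw] about the fixed x, y, z axes, in that order (R = Rz(yaw) Ry(pitch) Rx(roll)).
In Python, from plant import ctrl, viewer gives the robot as it stands.
- The arm moves only by the tool servo_tool, never from a script. Its argument "rows" is a list of rows, each a list of 6 numbers: the shift along the world's x, y, z in mm, then the turn, a rotation vector about the world's x, y, z in degrees. A call has 1 to 5 rows; each row shifts and turns the commanded pose from where the row before left it; what a row does not reach is not made up. A row lasts 1/12 s, in which the tool goes at most 41.7 mm and 7.16 degrees, less where a joint would pass 70% of its speed; a pose out of reach is approached as far as the arm can. A call is refused whole if a number of a shift passes 41.7 or a number of a turn 7.16, either way. A call with a gripper value outside its range is refused whole. "fingers" is the finger opening in mm, from 0 to 87.6, set as the call begins (left out, the last holds). The fingers move at their own pace and stop on an object; the grip force is fixed at half the most. Time passes only in rows, so rows that do not move let the fingers close. It gives the time, the measured TCP pose, the force and the opening at its end, in the units of the state.
- ctrl.get_obs(): the state, without advancing time (a new reading comes with each control period).
- viewer.snapshot(name): name is "side" or "top"; returns (picture, depth): 384x512x3 uint8, red, green, blue; 384x512 float32, m along the optical axis (not along the pixel's ray), 0 where there is no reading.
- viewer.calibration(name): a dict with "fx", "fy", "cx", "cy" (pixels), "origin" and "rotation" of the camera in the world. Camera axes: x right, y up, looking along -z (the intrinsics and any distortion apply to the point x, -y, -z); pixel columns grow to the right and rows downward; lengths in m; the calibration is good to about 2 mm. A picture is of the moment at which its call begins. calibration takes no time and is no camera call.
- ctrl.close_job(): hands the job in, once; it reports no verdict.
The state is a dict: "clock": time; "joint_pos": joint angles; "qvel": joint speeds; "tau": joint torques, N m; "tool_pos": TCP position; "orientation": TCP orientation; "force": force on the tool from outside, world axes, zero at the start; "moment": the same for the moment, N m; "opening": finger opening in m.
Only numpy, scipy, OpenCV 4.12 (cv2) and the standard library are available. Lean on these libraries where they do the work, as an engineer would, in place of code of your own. Each camera call takes 0.05 s, during which the arm holds its last target. There are 200 camera calls.

## Working session

There is one attempt and no reset: what is moved stays moved. The work goes in short steps, Python scripts to look and compute and a tool call to move; the robot and the scene stay as the last step left them, time stands still between calls to the robot, and variables do not carry over. Pictures are saved under pics/ and viewed, on a budget of 10 in all, crops included, one or two more only if the job needs it, and the job is handed in when it is done.

Besides the shell and the picture viewer there is one more tool, called after "Call:" as name(argument=value, ...), one argument or row to a line, values as JSON. servo_tool: Moves the arm, as the interface text tells. Its arguments: {"type":"object","properties":{"rows":{"type":"array","items":{"type":"array","items":{"type":"number"}}},"fingers":{"type":"number"}},"required":["rows"]}

```bash
mkdir -p pics; ls; python3 - <<'E'
from plant import ctrl, viewer
import cv2,numpy as np
for n in("top","side"):
    p,d=viewer.snapshot(n); c=viewer.calibration(n); print(n,c)
    cv2.imwrite(f"pics/{n}0.png",p[:,:,::-1]); np.savez(f"pics/{n}0.npz",p=p,d=d)
print(ctrl.get_obs())
E
```

```text
pics
top {'fx': 483.26345685255376, 'fy': 483.26345685255376, 'cx': 260.433738046978, 'cy': 187.52657534483882, 'origin': array([3.74493738e-01, 1.01899381e-03, 1.34389594e+00]), 'rotation': array([  8.91960577,  -0.7318589 , -89.10035164])}
side {'fx': 402.7569193006922, 'fy': 402.7569193006922, 'cx': 250.94297678525007, 'cy': 191.42282106460402, 'origin': array([0.36134543, 0.79323842, 0.75380157]), 'rotation': array([  51.58799701,   -1.18180735, -165.81406758])}
{'clock': 0.1, 'joint_pos': array([ 9.17928818e+01,  2.05860024e+01,  6.39858619e-01, -1.85483316e-02,
       -7.01355640e+01, -1.65070258e+01]), 'qvel': array([ 0.01883113, -0.15727359,  0.01384573,  0.05536194,  0.07525769,
       -0.03464406]), 'tau': array([ 1.37509596e-04, -5.84160447e+01,  2.93751454e+01,  7.01547682e+00,
        1.01305961e-02, -4.82365567e-05]), 'tool_pos': array([0.17135613, 0.65244096, 0.22573517]), 'orientation': array([ 1.79916705e+02, -6.49905842e-03, -1.47204544e+01]), 'force': array([0.0467469 , 0.50199944, 0.08776855]), 'moment': array([ 1.66820167e-02, -3.14811745e-02, -6.01638359e-05]), 'opening': 0.08731558546303406}
```

View pics/top0.png

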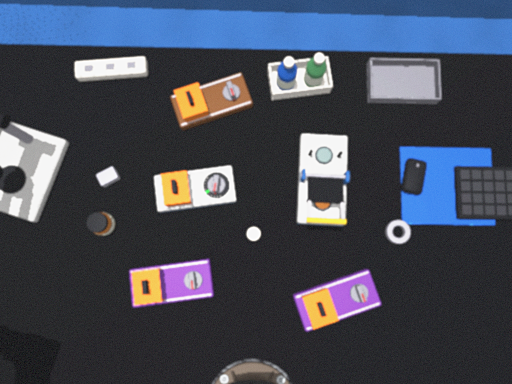

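View pics/side0.png

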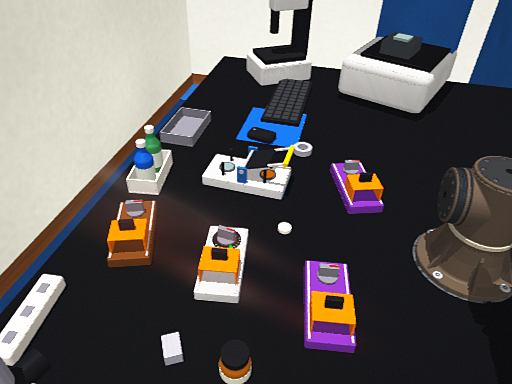

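Top view: candidates are the white console (195,188), the brown one (212,100), and purple ones at (171,284) and (338,300). I choose the white one, which the description calls for. The comparator is at (324,180) with its yellow bar at (327,221). Next I'll measure and take a close crop.

```bash
cat > h.py <<'E'
import numpy as np, cv2
from scipy.spatial.transform import Rotation as R
from plant import ctrl, viewer
def ray(n,u,v):
    c=viewer.calibration(n); M=R.from_euler('xyz',c['rotation'],degrees=True).as_matrix()
    d=np.stack([(np.asarray(u,float)-c['cx'])/c['fx'],-(np.asarray(v,float)-c['cy'])/c['fy'],-np.ones(np.shape(u))],-1)
    return c['origin'],d@M.T
def onz(n,u,v,z):
    o,d=ray(n,u,v); return o+d*((z-o[2])/d[...,2])[...,None]
def withdepth(n,u,v,dep):
    o,d=ray(n,u,v); return o+d*np.asarray(dep)[...,None]
def mask(p,lo,hi):
    return cv2.inRange(cv2.cvtColor(p,cv2.COLOR_RGB2HSV),lo,hi)
def hsv(p): return cv2.cvtColor(p,cv2.COLOR_RGB2HSV)
E
python3 - <<'E'
from h import *
T=np.load('pics/top0.npz');p,d=T['p'],T['d']
def reg(m,x0,x1,y0,y1):
    k=np.zeros_like(m);k[y0:y1,x0:x1]=m[y0:y1,x0:x1];v,u=np.nonzero(k);return u,v
# cloud of console & comparator
H,W=d.shape;U,V=np.meshgrid(np.arange(W),np.arange(H));C=withdepth('top',U,V,d)
print('bench z',np.median(C[250:260,300:330,2]))
white=mask(p,(0,0,150),(180,50,255))
for nm,b in(('console',(148,242,158,218)),('comp',(292,355,128,232))):
    u,v=reg(white,*b); P=onz('top',u,v,.03 if nm=='console' else .035)
    z=C[v,u,2];k=abs(z-(.03 if nm=='console' else .035))<.008; print(nm,k.sum(),len(k),np.median(z))
    r=cv2.minAreaRect((P[k,:2]*1000).astype(np.float32)); print(r, cv2.boxPoints(r).round(0).tolist())
for nm,lo,hi,b,z in(('bar',(22,120,120),(35,255,255),(300,352,205,232),.116),('guardroof',(5,150,120),(20,255,255),(150,200,160,215),.076),('blue',(100,120,80),(125,255,255),(295,356,160,190),.088),('green',(45,80,60),(85,255,255),(200,232,168,204),.032),('red',(170,100,80),(180,255,255),(200,232,168,204),.04),('red0',(0,100,80),(4,255,255),(200,232,168,204),.04)):
    u,v=reg(mask(p,lo,hi),*b)
    if len(u)==0: print(nm,0);continue
    P=onz('top',u,v,z); r=cv2.minAreaRect((P[:,:2]*1000).astype(np.float32));print(nm,len(u),u.mean(),v.mean(),'mean',P[:,:2].mean(0).round(4),r,'z',np.median(C[v,u,2]))
a=cv2.resize(p[155:220,145:245],None,fx=7,fy=7,interpolation=cv2.INTER_CUBIC)
cv2.imwrite('pics/crop1.png',a[:,:,::-1])
E
```

```text
bench z 0.0012901361778543396
console 1463 1753 0.03172953246097632
((576.3031005859375, 168.29615783691406), (101.09822082519531, 214.6961669921875), 8.804686546325684) [[510.0, 267.0], [543.0, 54.0], [643.0, 70.0], [610.0, 282.0]]
comp 2405 2947 0.03698551445783749
((608.810546875, -182.7025909423828), (130.3651580810547, 249.52159118652344), 87.82479095458984) [[482.0, -243.0], [731.0, -253.0], [736.0, -122.0], [487.0, -113.0]]
bar 188 326.9840425531915 220.62234042553192 mean [ 0.4851 -0.1826] ((484.48614501953125, -181.35801696777344), (99.71427154541016, 12.951172828674316), 88.91938018798828) z 0.12298602207253484
guardroof 236 175.97033898305085 186.94915254237287 mean [0.5714 0.2118] ((569.982177734375, 213.33187866210938), (91.29336547851562, 67.02383422851562), 9.23073673248291) z 0.07769399478733774
blue 88 334.0681818181818 176.51136363636363 mean [ 0.6048 -0.2063] ((604.440673828125, -183.72323608398438), (34.94951629638672, 130.32028198242188), 1.0418000221252441) z 0.08769157699775876
green 15 207.2 190.93333333333334 mean [0.5686 0.1333] ((568.4599609375, 132.4490966796875), (9.837655067443848, 9.667360305786133), 46.10914611816406) z 0.03485124048695587
red 5 214.2 190.4 mean [0.5692 0.1135] ((570.0985107421875, 113.98478698730469), (16.79996681213379, 2.678215503692627), 11.069100379943848) z 0.06606156041147115
red0 0
```

View pics/crop1.png

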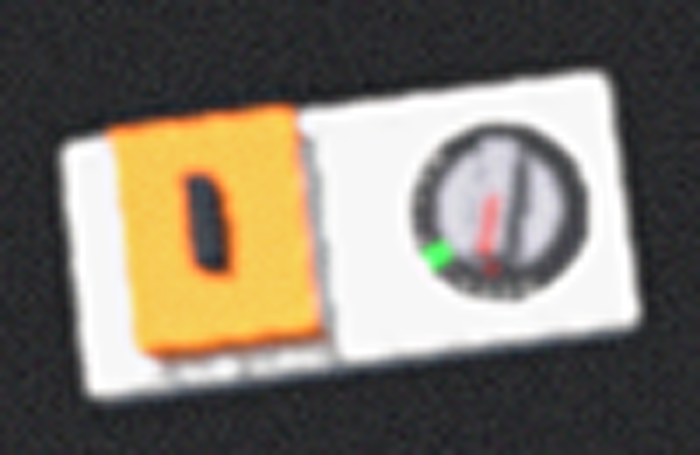

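The crop shows the white console: guard roof with black fin (205,225), dial ring centred at about (500,210), green mark at (437,255) and red pointer running down towards (490,270). Next I'll refine these points and check the obstacle at the far left.

```bash
python3 - <<'E'
from h import *
T=np.load('pics/top0.npz');p,d=T['p'],T['d'];S=np.load('pics/side0.npz');q,e=S['p'],S['d']
def wc(img,b,f,z,n):
    x0,x1,y0,y1=b;I=img[y0:y1,x0:x1].astype(float);w=np.clip(f(I),0,None);V,U=np.mgrid[y0:y1,x0:x1]
    u,v=(w*U).sum()/w.sum(),(w*V).sum()/w.sum();return (round(u,2),round(v,2)),w.sum().round(),onz(n,u,v,z).round(4)
gr=lambda I:np.minimum(I[...,1]-I[...,0],I[...,1]-I[...,2])-30
print('green top',wc(p,(198,216,182,200),gr,.032,'top'))
print('green side',wc(q,(200,260,228,258),gr,.032,'side'))
rd=lambda I:np.minimum(I[...,0]-I[...,1],I[...,0]-I[...,2])-40
print('red top',wc(p,(205,225,178,200),rd,.068,'top'))
for v in range(180,198): print(v,[ (u,int(rd(p[v,u].astype(float)))) for u in range(206,224) if rd(p[v,u].astype(float))>0])
# ring: dark pixels on the console face
g=p.max(2);k=np.zeros_like(g);k[165:206,198:236]=(g[165:206,198:236]<110)
c,_=cv2.findContours(k,0,cv2.CHAIN_APPROX_NONE);c=max(c,key=len)[:,0]
P=onz('top',c[:,0],c[:,1],.031)[:,:2]*1000
print('ring',cv2.minEnclosingCircle(P.astype(np.float32)),cv2.fitEllipse(P.astype(np.float32)))
u,v=np.array([174.5]),np.array([187.]);print('fin',onz('top',u,v,.104))
u,v=np.nonzero((p.max(2)<90)[175:200,166:185].T);print('fin px',u.mean()+166,v.mean()+175,onz('top',u.mean()+166,v.mean()+175,.104))
H,W=d.shape;U,V=np.meshgrid(np.arange(W),np.arange(H));C=withdepth('top',U,V,d)
b=C[:,:140];m=(b[...,2]>.1);print('left high',b[m].min(0),b[m].max(0))
E
```

```text
green top ((np.float64(207.05), np.float64(190.91)), np.float64(1132.0), array([0.5687, 0.1337, 0.032 ]))
green side ((np.float64(230.48), np.float64(246.21)), np.float64(1466.0), array([0.5654, 0.1307, 0.032 ]))
red top ((np.float64(214.29), np.float64(187.35)), np.float64(682.0), array([0.5733, 0.111 , 0.068 ]))
180 []
181 []
182 []
183 [(214, 4), (215, 28)]
184 [(214, 29), (215, 46)]
185 [(214, 42), (215, 48)]
186 [(214, 42), (215, 41)]
187 [(214, 48), (215, 28)]
188 [(213, 6), (214, 48), (215, 19)]
189 [(213, 23), (214, 55), (215, 16)]
190 [(213, 32), (214, 63), (215, 10)]
191 [(214, 20)]
192 [(215, 4)]
193 [(214, 9), (215, 21)]
194 []
195 []
196 []
197 []
ring ((586.876953125, 109.15214538574219), 33.160953521728516) ((588.3887329101562, 109.598876953125), (59.455284118652344, 60.53792953491211), 139.78530883789062)
fin [[0.5667691  0.21096448 0.104     ]]
fin px 174.25 186.5 [0.56806902 0.21166768 0.104     ]
left high [0.37449374 0.00101899 0.10038024] [0.71857663 0.6511952  1.34389594]
```

Call:
servo_tool(
  rows=[
    [12, -16, 0, 0, 0, 0],
    [23, -30, 0, 0, 0, 0],
    [23, -30, 0, 0, 0, 0.5],
    [23, -30, 0, 0, 0, 0.5],
    [23, -30, 0, 0, 0, 0.5],
  ],
)

```text
clock: 0.52
tool_pos: [0.276, 0.5152, 0.2261]
orientation: [180.0, 0.0, -13.2]
force: [1.2, 0.6, 0.7]
opening: 0.0878
```

Call:
servo_tool(
  rows=[
    [23, -30, 0, 0, 0, 0.5],
    [23, -30, 0, 0, 0, 0.5],
    [23, -30, 0, 0, 0, 0.5],
    [23, -30, 0, 0, 0, 0],
    [23, -30, 0, 0, 0, 0],
  ],
)

```text
clock: 0.93
tool_pos: [0.3911, 0.3651, 0.2265]
orientation: [180.0, 0.0, -11.7]
force: [1.4, 0.5, 0.5]
opening: 0.0872
```

Call:
servo_tool(
  rows=[
    [23, -30, 0, 0, 0, 0],
    [23, -30, 0, 0, 0, 0],
    [23, -30, 0, 0, 0, 0],
    [23, -30, 0, 0, 0, 0],
    [23, -30, 0, 0, 0, 0],
  ],
)

```text
clock: 1.35
tool_pos: [0.5061, 0.2151, 0.2265]
orientation: [180.0, 0.0, -11.7]
force: [1.2, -0.6, 0.8]
opening: 0.0875
```

Call:
servo_tool(
  rows=[
    [23, -30, 0, 0, 0, 0],
    [23, -30, 0, 0, 0, 0],
    [12, -16, 0, 0, 0, 0],
    [0, 0, 0, 0, 0, 0],
    [0, 0, 0, 0, 0, 0],
  ],
)

```text
clock: 1.77
tool_pos: [0.5636, 0.1396, 0.2258]
orientation: [180.0, 0.1, -11.9]
force: [-1.0, 0.4, 0.2]
opening: 0.0875
```

Call:
servo_tool(
  rows=[
    [12, -15, -10, 0, 0, 0],
    [11, -15, -20, 0, 0, 0],
    [0, -1, -30, 0, 0, 0],
    [0, 0, -30, 0, 0, 0],
    [0, 0, -25, 0, 0, 0],
  ],
  fingers=60,
)

```text
clock: 2.18
tool_pos: [0.5853, 0.1104, 0.1098]
orientation: [180.0, 0.1, -11.7]
force: [-0.6, -0.1, -0.2]
opening: 0.0618
```

Call:
servo_tool(
  rows=[
    [0, 0, -20, 0, 0, 0],
    [0, 0, -15, 0, 0, 0],
    [0, 0, -15, 0, 0, 0],
    [0, 0, -10, 0, 0, 0],
    [0, 0, 0, 0, 0, 0],
  ],
)

```text
clock: 2.6
tool_pos: [0.5846, 0.1101, 0.0494]
orientation: [179.9, 0.2, -11.7]
force: [-0.3, -0.3, 0.3]
opening: 0.0602
```

```bash
python3 - <<'E'
from h import *
for n,b in(('top',(150,290,130,235)),('side',(180,280,195,270))):
    p,d=viewer.snapshot(n); cv2.imwrite(f"pics/{n}1.png",cv2.resize(p[b[2]:b[3],b[0]:b[1]],None,fx=4,fy=4,interpolation=2)[:,:,::-1])
a,b=cv2.imread('pics/top1.png'),cv2.imread('pics/side1.png')
c=np.zeros((max(a.shape[0],b.shape[0]),960,3),np.uint8);c[:a.shape[0],:560]=a;c[:b.shape[0],560:]=b
cv2.imwrite('pics/c2.png',cv2.resize(c,None,fx=.83,fy=.83))
E
```

```text
(no output)
```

View pics/c2.png

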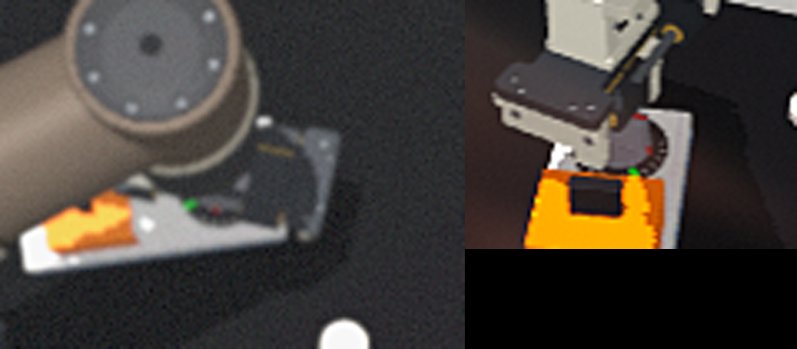

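The gripper straddles the dial bar. The mark and the red pointer tip are both still visible (side view at about (633,172) and (650,148)). Now I'll lower a little and close.

Call:
servo_tool(
  rows=[
    [1, -1, -3, 0, 0, 0],
    [0, 0, -2, 0, 0, 0],
    [0, 0, 0, 0, 0, 0],
  ],
)

```text
clock: 2.95
tool_pos: [0.5876, 0.1089, 0.0469]
orientation: [-180.0, -0.0, -11.7]
force: [0.0, 1.1, -1.0]
opening: 0.0599
```

Call:
servo_tool(
  rows=[
    [0, 0, 0, 0, 0, 0],
    [0, 0, 0, 0, 0, 0],
    [0, 0, 0, 0, 0, 0],
    [0, 0, 0, 0, 0, 0],
    [0, 0, 0, 0, 0, 0],
  ],
  fingers=0,
)

```text
clock: 3.37
tool_pos: [0.5875, 0.1089, 0.0467]
orientation: [-180.0, -0.0, -11.7]
force: [-0.7, -0.0, -0.2]
opening: 0.0324
```

Call:
servo_tool(
  rows=[
    [0, 0, 0, 0, 0, 0],
    [0, 0, 0, 0, 0, 0],
    [0, 0, 0, 0, 0, 0],
    [0, 0, 0, 0, 0, 0],
    [0, 0, 0, 0, 0, 0],
  ],
)

```text
clock: 3.78
tool_pos: [0.5868, 0.108, 0.0465]
orientation: [179.9, 0.1, -11.7]
force: [-2.4, -4.4, 3.7]
opening: 0.0136
```

Call:
servo_tool(
  rows=[
    [0, 0, 0, 0, 0, -3],
    [0, 0, 0, 0, 0, -6],
    [0, 0, 0, 0, 0, -6],
    [0, 0, 0, 0, 0, -6],
    [0, 0, 0, 0, 0, -6],
  ],
)

```text
clock: 4.2
tool_pos: [0.5865, 0.1075, 0.0465]
orientation: [179.8, 0.0, -39.0]
force: [-3.5, -7.2, 4.3]
opening: 0.014
```

Call:
servo_tool(
  rows=[
    [0, 0, 0, 0, 0, -6],
    [0, 0, 0, 0, 0, -6],
    [0, 0, 0, 0, 0, -3],
    [0, 0, 0, 0, 0, 0],
    [0, 0, 0, 0, 0, 0],
  ],
)

```text
clock: 4.62
tool_pos: [0.5862, 0.1072, 0.0465]
orientation: [179.8, -0.0, -53.8]
force: [-3.7, -8.1, 5.5]
opening: 0.0137
```

Call:
servo_tool(
  rows=[
    [0, 0, 0, 0, 0, 0],
    [0, 0, 0, 0, 0, 0],
    [0, 0, 0, 0, 0, 0],
    [0, 0, 0, 0, 0, 0],
    [0, 0, 0, 0, 0, 0],
  ],
  fingers=60,
)

```text
clock: 5.03
tool_pos: [0.5877, 0.1092, 0.0466]
orientation: [-180.0, 0.0, -53.7]
force: [0.1, -0.3, -0.3]
opening: 0.0418
```

Call:
servo_tool(
  rows=[
    [0, 0, 10, 0, 0, 0],
    [0, 0, 25, 0, 0, 0],
    [0, 0, 35, 0, 0, 0],
    [0, 40, 10, 0, 0, 7],
    [0, 40, 10, 0, 0, 7],
  ],
)

```text
clock: 5.45
tool_pos: [0.5886, 0.1888, 0.1401]
orientation: [-179.8, -0.1, -39.6]
force: [0.8, 0.2, -1.0]
opening: 0.0599
```

Call:
servo_tool(
  rows=[
    [0, 40, 10, 0, 0, 7],
    [0, 40, 0, 0, 0, 7],
    [0, 40, 0, 0, 0, 7],
    [0, 40, 0, 0, 0, 7],
    [0, 0, 0, 0, 0, 7],
  ],
)

```text
clock: 5.87
tool_pos: [0.5874, 0.3555, 0.1471]
orientation: [-179.9, -0.1, -4.1]
force: [0.9, -0.2, 1.1]
opening: 0.06
```

```bash
python3 - <<'E'
from h import *
L=[]
for n,b in(('top',(190,245,160,210)),('side',(195,265,210,260))):
    p,d=viewer.snapshot(n); cv2.imwrite(f"pics/{n}2.png",p[:,:,::-1])
    np.savez(f"pics/{n}2.npz",p=p,d=d)
    L.append(cv2.resize(p[b[2]:b[3],b[0]:b[1]],None,fx=6,fy=6,interpolation=2)[:,:,::-1])
c=np.hstack([x[:300] for x in L]);print(c.shape)
cv2.imwrite('pics/c3.png',c); print(ctrl.get_obs()['tool_pos'],ctrl.get_obs()['orientation'])
E
```

```text
(300, 750, 3)
[0.58693354 0.35079845 0.14671529] [-1.79999872e+02  3.65903785e-03 -4.42702311e+00]
```

View pics/c3.png

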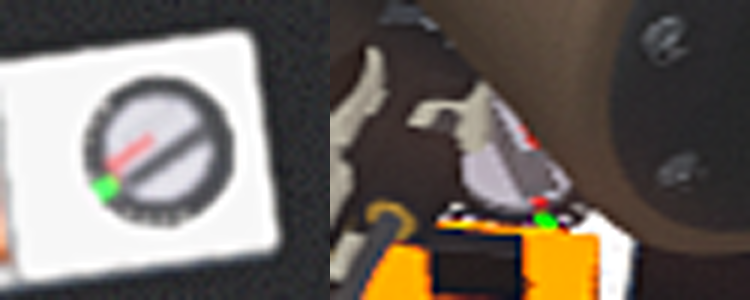

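The top crop shows the bar's red stripe from (152,138) to (108,168), running to the green mark at (104,188). I'll work out both angles in numbers.

```bash
python3 - <<'E'
from h import *
p=np.load('pics/top2.npz')['p'].astype(float)
V,U=np.mgrid[0:384,0:512]
def sel(w,b):
    m=np.zeros(w.shape);x0,x1,y0,y1=b;m[y0:y1,x0:x1]=np.clip(w,0,None)[y0:y1,x0:x1];return m
gr=sel(np.minimum(p[...,1]-p[...,0],p[...,1]-p[...,2])-30,(200,216,182,200))
g=onz('top',(gr*U).sum()/gr.sum(),(gr*V).sum()/gr.sum(),.032)[:2]
rd=sel(np.minimum(p[...,0]-p[...,1],p[...,0]-p[...,2])-30,(200,230,178,192))
v,u=np.nonzero(rd);w=rd[v,u];P=onz('top',u,v,.068)[:,:2];c=(w[:,None]*P).sum(0)/w.sum()
C=np.cov((P-c).T,aweights=w);e=np.linalg.eigh(C)[1][:,1];e*=np.sign(e[1])
print('stripe world ang',np.degrees(np.arctan2(e[1],e[0])),'centroid',c,len(u))
gg=p.max(2)
for th in(110,140,170):
    k=np.zeros(gg.shape,np.uint8);k[165:206,200:236]=gg[165:206,200:236]<th
    k|=(gr>0).astype(np.uint8)
    cc,_=cv2.findContours(k,0,cv2.CHAIN_APPROX_NONE);cc=max(cc,key=len)[:,0]
    Q=onz('top',cc[:,0],cc[:,1],.031)[:,:2]*1000
    (x,y),_,_=cv2.fitEllipse(Q.astype(np.float32)); (x2,y2),r=cv2.minEnclosingCircle(Q.astype(np.float32))
    for X,Y in((x,y),(x2,y2)): print(th,X,Y,r,'mark ang',np.degrees(np.arctan2(g[1]*1000-Y,g[0]*1000-X)),np.hypot(g[1]*1000-Y,g[0]*1000-X))
print(g)
E
```

```text
stripe world ang 128.02312513012012 centroid [0.57846421 0.12053979] 24
110 587.6226806640625 109.95716094970703 34.09950637817383 mark ang 128.79675345001803 30.306423889405586
110 585.7103881835938 111.04457092285156 34.09950637817383 mark ang 127.15690985685494 28.272338848043052
140 586.8440551757812 109.29480743408203 34.61188507080078 mark ang 126.86744317575426 30.351995141697383
140 585.6436157226562 110.30326843261719 34.61188507080078 mark ang 126.16116430723831 28.82716804078797
170 586.31982421875 109.52005767822266 35.1549186706543 mark ang 126.32197578639024 29.858621645414026
170 585.9415893554688 109.84281158447266 35.1549186706543 mark ang 126.10045586161428 29.37476107037162
[0.5686339  0.13357718]
```

The dial is set: the pointer is at 126–128° and the mark at about 126.5°. Now the guard.

Call:
servo_tool(
  rows=[
    [-6, -30, 0, 0, 0, 4.5],
    [-6, -38, 0, 0, 0, 4.5],
    [-6, -38, 0, 0, 0, 4.5],
    [0, -25, 0, 0, 0, 0],
    [0, -8, 0, 0, 0, 0],
  ],
)

```text
clock: 6.38
tool_pos: [0.5686, 0.2055, 0.1476]
orientation: [-180.0, 0.0, 8.4]
force: [-0.7, -1.3, -0.2]
opening: 0.0597
```

Call:
servo_tool(
  rows=[
    [0, 0, -20, 0, 0, 0],
    [0, 0, -20, 0, 0, 0],
    [0, 0, -15, 0, 0, 0],
    [0, 0, -8, 0, 0, 0],
    [0, 0, 0, 0, 0, 0],
  ],
)

```text
clock: 6.8
tool_pos: [0.5686, 0.2088, 0.0821]
orientation: [179.9, 0.1, 8.6]
force: [-0.8, -0.6, -1.0]
opening: 0.0602
```

```bash
python3 - <<'E'
from h import *
o=ctrl.get_obs();print(o['tool_pos'],o['orientation'],o['force'])
p,d=viewer.snapshot('side');cv2.imwrite('pics/c4.png',cv2.resize(p[170:310,160:300],None,fx=4,fy=4,interpolation=2)[:,:,::-1])
E
```

```text
[0.56863801 0.20879273 0.08214188] [1.79931923e+02 1.47524855e-01 8.58036561e+00] [-0.81994033 -0.59618682 -0.95371863]
```

View pics/c4.png

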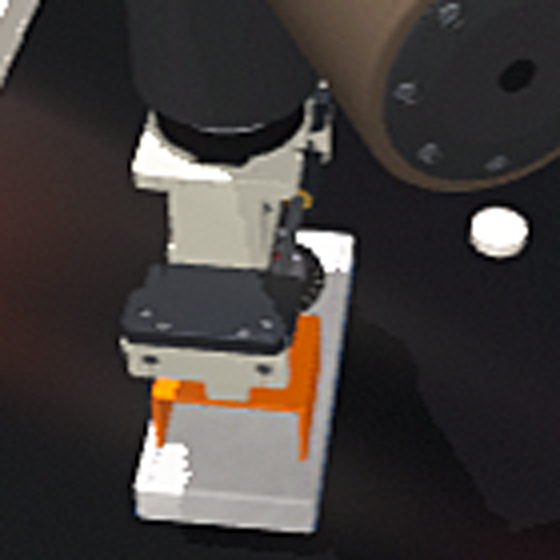

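The gripper is centred over the guard (near finger at (228,390)) and not touching it. Closing on the fin.

Call:
servo_tool(
  rows=[
    [0, 2, -2, 0, 0, 0],
    [0, 0, 0, 0, 0, 0],
    [0, 0, 0, 0, 0, 0],
    [0, 0, 0, 0, 0, 0],
    [0, 0, 0, 0, 0, 0],
  ],
  fingers=0,
)

```text
clock: 7.27
tool_pos: [0.5696, 0.2121, 0.0821]
orientation: [-180.0, -0.0, 8.8]
force: [0.3, -0.0, -0.0]
opening: 0.0322
```

Call:
servo_tool(
  rows=[
    [0, 0, 0, 0, 0, 0],
    [0, 0, 0, 0, 0, 0],
    [0, 0, 0, 0, 0, 0],
    [0, 0, 0, 0, 0, 0],
  ],
)

```text
clock: 7.6
tool_pos: [0.5694, 0.2121, 0.0817]
orientation: [-180.0, -0.0, 8.8]
force: [-1.1, 1.7, 1.7]
opening: 0.012
```

Call:
servo_tool(
  rows=[
    [0.8, -5, 0, 0, 0, 0],
    [1.2, -8, 0, 0, 0, 0],
    [1.2, -8, 0, 0, 0, 0],
    [1.2, -8, 0, 0, 0, 0],
    [1.2, -8, 0, 0, 0, 0],
  ],
)

```text
clock: 8.02
tool_pos: [0.5751, 0.1757, 0.0817]
orientation: [-179.9, -0.0, 8.8]
force: [-1.7, 6.0, 1.0]
opening: 0.012
```

Call:
servo_tool(
  rows=[
    [1.2, -8, 0, 0, 0, 0],
    [1.2, -8, 0, 0, 0, 0],
    [1.2, -8, 0, 0, 0, 0],
    [1.2, -8, 0, 0, 0, 0],
    [1.2, -8, 0, 0, 0, 0],
  ],
)

```text
clock: 8.43
tool_pos: [0.5813, 0.1356, 0.0817]
orientation: [-179.9, -0.1, 8.8]
force: [-0.5, 5.9, 0.7]
opening: 0.0118
```

Call:
servo_tool(
  rows=[
    [1.2, -8, 0, 0, 0, 0],
    [0.9, -6, 0, 0, 0, 0],
    [0.8, -5, 0, 0, 0, 0],
    [0.6, -4, 0, 0, 0, 0],
    [0.3, -2, 0, 0, 0, 0],
  ],
)

```text
clock: 8.85
tool_pos: [0.5853, 0.1097, 0.0817]
orientation: [-180.0, -0.0, 8.8]
force: [0.2, 4.6, -0.1]
opening: 0.0116
```

Continue until the end stop is felt.

Call:
servo_tool(
  rows=[
    [0.3, -2, 0, 0, 0, 0],
    [0.3, -2, 0, 0, 0, 0],
    [0, 0, 0, 0, 0, 0],
    [0, 0, 0, 0, 0, 0],
  ],
)

```text
clock: 9.18
tool_pos: [0.5856, 0.108, 0.0817]
orientation: [-179.9, -0.1, 8.8]
force: [-3.6, 13.4, 0.6]
opening: 0.0118
```

Call:
servo_tool(
  rows=[
    [0.3, -2, 0, 0, 0, 0],
    [0.3, -2, 0, 0, 0, 0],
    [0, 0, 0, 0, 0, 0],
    [0, 0, 0, 0, 0, 0],
  ],
)

```text
clock: 9.52
tool_pos: [0.5858, 0.1076, 0.0817]
orientation: [-179.6, -0.1, 8.8]
force: [-10.0, 30.8, 2.8]
opening: 0.012
```

The stop is felt (force rises to about 30 N and the guard stops moving), so the guard is home. I'll release and cross-check the dial from the stored side view.

Call:
servo_tool(
  rows=[
    [0, 0, 0, 0, 0, 0],
    [0, 0, 0, 0, 0, 0],
    [0, 0, 0, 0, 0, 0],
    [0, 0, 0, 0, 0, 0],
    [0, 0, 0, 0, 0, 0],
  ],
  fingers=60,
)

```text
clock: 9.93
tool_pos: [0.5857, 0.101, 0.0814]
orientation: [180.0, 0.1, 8.8]
force: [0.3, -0.1, 0.5]
opening: 0.0399
```

```bash
python3 - <<'E'
from h import *
p=np.load('pics/side0.npz')['p'];g=p.max(2)
for th in(60,80,110):
    k=np.zeros(g.shape,np.uint8);k[218:262,205:250]=g[218:262,205:250]<th
    # white console border only: outer dark pixels bounded by console
    c,_=cv2.findContours(k,0,cv2.CHAIN_APPROX_NONE)
    for a in sorted(c,key=len)[-2:]:
        a=a[:,0];print(th,len(a),a.min(0),a.max(0))
        if len(a)>20:
            Q=(onz('side',a[:,0],a[:,1],.031)[:,:2]*1000).astype(np.float32);print(cv2.minEnclosingCircle(Q))
q=np.load('pics/side2.npz')['p'].astype(float)
V,U=np.mgrid[0:384,0:512]
for nm,w,z in(('g',np.minimum(q[...,1]-q[...,0],q[...,1]-q[...,2])-30,.032),('r',np.minimum(q[...,0]-q[...,1],q[...,0]-q[...,2])-40,.04)):
    m=np.zeros(w.shape);m[225:255,222:250]=np.clip(w,0,None)[225:255,222:250]
    if nm=='r': m*=(q[...,1]<90)
    v,u=np.nonzero(m);print(nm,[(a,b,int(m[b,a])) for a,b in zip(u,v)])
E
```

```text
60 54 [213 233] [228 246]
((593.046142578125, 112.92877197265625), 27.746192932128906)
60 217 [205 218] [249 261]
((583.7920532226562, 105.21043395996094), 94.85224914550781)
80 48 [232 231] [240 246]
((561.217529296875, 100.38549041748047), 26.508455276489258)
80 205 [205 218] [249 261]
((583.7920532226562, 105.21043395996094), 94.85224914550781)
110 106 [213 231] [240 247]
((582.586181640625, 107.36065673828125), 36.43562698364258)
110 205 [205 218] [249 261]
((583.7920532226562, 105.21043395996094), 94.85224914550781)
g [(np.int64(230), np.int64(245), 21), (np.int64(231), np.int64(245), 18), (np.int64(229), np.int64(246), 215), (np.int64(230), np.int64(246), 225), (np.int64(231), np.int64(246), 212), (np.int64(232), np.int64(246), 75), (np.int64(230), np.int64(247), 156), (np.int64(231), np.int64(247), 214), (np.int64(232), np.int64(247), 170)]
r [(np.int64(227), np.int64(231), 43), (np.int64(228), np.int64(232), 44), (np.int64(228), np.int64(233), 110), (np.int64(229), np.int64(233), 51), (np.int64(229), np.int64(234), 66), (np.int64(229), np.int64(243), 154), (np.int64(230), np.int64(243), 156), (np.int64(231), np.int64(243), 16), (np.int64(229), np.int64(244), 56), (np.int64(230), np.int64(244), 75), (np.int64(223), np.int64(247), 47), (np.int64(224), np.int64(247), 37), (np.int64(225), np.int64(247), 22), (np.int64(226), np.int64(247), 24), (np.int64(228), np.int64(247), 6), (np.int64(234), np.int64(248), 94)]
```

The side view gives the mark at 126.4°, which agrees. Now to the flap.

Call:
servo_tool(
  rows=[
    [0, 0, 15, 0, 0, 0],
    [0, 0, 30, 0, 0, 0],
    [0, 0, 35, 0, 0, 0],
    [0, -10, 35, 0, 0, -3],
    [-6, -18, 10, 0, 0, -6.7],
  ],
)

```text
clock: 10.35
tool_pos: [0.5831, 0.0742, 0.2122]
orientation: [-179.9, -0.4, -0.9]
force: [1.3, -0.2, 1.5]
opening: 0.06
```

Call:
servo_tool(
  rows=[
    [-7, -19, 0, 0, 0, -6.7],
    [-7, -19, 0, 0, 0, -6.7],
    [-7, -19, 0, 0, 0, -6.7],
    [-7, -19, 0, 0, 0, -6.7],
    [-7, -19, 0, 0, 0, -6.7],
  ],
)

```text
clock: 10.77
tool_pos: [0.5442, -0.0228, 0.2065]
orientation: [180.0, 0.0, -34.8]
force: [1.1, 0.1, 0.3]
opening: 0.0598
```

Call:
servo_tool(
  rows=[
    [-7, -19, 0, 0, 0, -6.7],
    [-7, -19, 0, 0, 0, -6.7],
    [-7, -19, 0, 0, 0, -6.7],
    [-7, -19, 0, 0, 0, -6.7],
    [-7, -19, 0, 0, 0, -6.7],
  ],
)

```text
clock: 11.18
tool_pos: [0.5091, -0.1178, 0.2065]
orientation: [180.0, -0.0, -68.3]
force: [-0.3, -1.2, -0.4]
opening: 0.0601
```

Call:
servo_tool(
  rows=[
    [-7, -19, 0, 0, 0, -6.7],
    [-7, -19, 0, 0, 0, -6.7],
    [-7, -19, 0, 0, 0, -6.7],
    [0, 0, 0, 0, 0, -3.7],
    [0, 0, 0, 0, 0, 0],
  ],
  fingers=38,
)

```text
clock: 11.6
tool_pos: [0.4881, -0.1747, 0.2065]
orientation: [180.0, -0.0, -92.0]
force: [-0.6, -1.3, 0.2]
opening: 0.0388
```

```bash
python3 - <<'E'
from h import *
o=ctrl.get_obs();print(o['clock'],o['tool_pos'],o['orientation'],o['force'],o['opening'])
p,d=viewer.snapshot('side');cv2.imwrite('pics/c5.png',p[:,:,::-1])
E
```

```text
11.6 [ 0.48805232 -0.17469899  0.20646966] [ 1.79960789e+02 -2.08059082e-02 -9.20360111e+01] [-0.63323307 -1.30209351  0.23952021] 0.03881125406180504
```

View pics/c5.png

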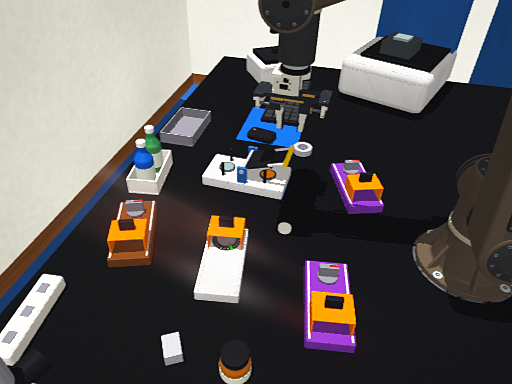

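The side view shows the guard over the dial (226,230), the bystanders in place, and the gripper above the flap's yellow bar (289,155). I'll check the bar position from this view and the guard from the top view.

```bash
python3 - <<'E'
from h import *
q=np.load('pics/side0.npz')['p'];m=mask(q,(22,120,110),(34,255,255));k=np.zeros_like(m);k[135:180,270:305]=m[135:180,270:305]
v,u=np.nonzero(k);P=onz('side',u,v,.118)[:,:2]*1000
print('bar side',len(u),P.mean(0),cv2.minAreaRect(P.astype(np.float32)))
p,d=viewer.snapshot('top');np.savez('pics/top3.npz',p=p)
m=mask(p,(5,150,120),(20,255,255));k=np.zeros_like(m);k[155:215,160:245]=m[155:215,160:245];v,u=np.nonzero(k)
c=cv2.minAreaRect((onz('top',u,v,.076)[:,:2]*1000).astype(np.float32));print('guard',len(u),c)
E
```

```text
bar side 114 [ 482.83801892 -175.56802084] ((482.817626953125, -179.07571411132812), (115.682861328125, 15.5790433883667), 87.65043640136719)
guard 0 ((0.0, 0.0), (0.0, 0.0), 0.0)
```

Call:
servo_tool(
  rows=[
    [-2, -4, -10, 0, 0, 0],
    [-2, -3, -20, 0, 0, 0],
    [0, 0, -20, 0, 0, 0],
    [0, 0, -15, 0, 0, 0],
    [0, 0, 0, 0, 0, 0],
  ],
)

```text
clock: 12.12
tool_pos: [0.4826, -0.1797, 0.1378]
orientation: [179.7, 0.0, -91.6]
force: [-0.1, 0.7, -0.2]
opening: 0.0379
```

Call:
servo_tool(
  rows=[
    [0, 0, -10, 0, 0, 0],
    [0, 0, -12, 0, 0, 0],
    [0, 0, -12, 0, 0, 0],
    [0, 0, -10, 0, 0, 0],
    [0, 0, 0, 0, 0, 0],
  ],
)

```text
clock: 12.53
tool_pos: [0.4842, -0.1799, 0.0959]
orientation: [179.9, 0.0, -91.7]
force: [-0.9, 0.9, -0.4]
opening: 0.0378
```

```bash
python3 - <<'E'
from h import *
o=ctrl.get_obs();print(o['clock'],o['tool_pos'],o['orientation'],o['force'],o['opening'])
p,d=viewer.snapshot('side');cv2.imwrite('pics/c6.png',cv2.resize(p[95:215,195:325],None,fx=4.5,fy=4.5,interpolation=2)[:,:,::-1])
E
```

```text
12.5333 [ 0.48417827 -0.17993946  0.0959256 ] [ 1.79865202e+02  1.07387583e-02 -9.16855533e+01] [-0.94430245  0.88144278 -0.376681  ] 0.03784399149668399
```

View pics/c6.png

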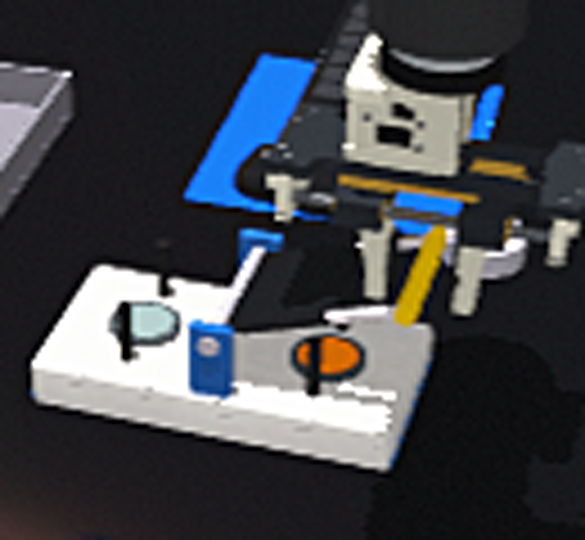

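The fingers (370,265 and 467,280) straddle the yellow bar (420,275) with no contact. Closing.

Call:
servo_tool(
  rows=[
    [0, 0, 0, 0, 0, 0],
    [0, 0, 0, 0, 0, 0],
    [0, 0, 0, 0, 0, 0],
    [0, 0, 0, 0, 0, 0],
    [0, 0, 0, 0, 0, 0],
  ],
  fingers=0,
)

```text
clock: 13.0
tool_pos: [0.4851, -0.1802, 0.098]
orientation: [-180.0, -0.0, -91.7]
force: [-1.4, 0.5, 3.6]
opening: 0.0131
```

Call:
servo_tool(
  rows=[
    [0, 0, 0, 0, 0, 0],
    [0, 0, 0, 0, 0, 0],
    [0, 0, 0, 0, 0, 0],
  ],
)

```text
clock: 13.25
tool_pos: [0.485, -0.1802, 0.098]
orientation: [-180.0, -0.0, -91.7]
force: [-1.7, 1.7, 6.0]
opening: 0.013
```

Call:
servo_tool(
  rows=[
    [2, -0.1, 5, 0, 0, 0],
    [1.9, -0.1, 5.2, 0, 0, 0],
    [4.6, -0.1, 9.6, 0, 0, 0],
    [5.5, -0.2, 9.4, 0, 0, 0],
    [6.3, -0.2, 8.9, 0, 0, 0],
  ],
)

```text
clock: 13.67
tool_pos: [0.5036, -0.1809, 0.1359]
orientation: [179.8, 0.0, -91.7]
force: [-6.9, -0.0, 0.2]
opening: 0.0132
```

Call:
servo_tool(
  rows=[
    [6.9, -0.2, 8.4, 0, 0, 0],
    [7.5, -0.2, 7.6, 0, 0, 0],
    [8.3, -0.3, 7.1, 0, 0, 0],
    [8.8, -0.3, 6.3, 0, 0, 0],
    [0, 0, 0, 0, 0, 0],
  ],
)

```text
clock: 14.08
tool_pos: [0.5366, -0.1823, 0.168]
orientation: [179.9, -0.1, -91.7]
force: [-13.6, 2.5, 16.3]
opening: 0.013
```

The force points radially outward (about 21 N), so my arc is a few mm too tight. Easing outward.

Call:
servo_tool(
  rows=[
    [-1, 0, 1.5, 0, 0, 0],
    [-0.7, 0, 1, 0, 0, 0],
    [0, 0, 0, 0, 0, 0],
  ],
)

```text
clock: 14.33
tool_pos: [0.5358, -0.1822, 0.1676]
orientation: [-179.9, -0.0, -91.7]
force: [1.5, -2.8, -5.6]
opening: 0.0133
```

Call:
servo_tool(
  rows=[
    [9.2, -0.3, 5.3, 0, 0, 0],
    [9.7, -0.3, 4.7, 0, 0, 0],
    [10.2, -0.3, 3.7, 0, 0, 0],
    [0, 0, 0, 0, 0, 0],
    [0, 0, 0, 0, 0, 0],
  ],
)

```text
clock: 14.75
tool_pos: [0.5649, -0.1834, 0.1826]
orientation: [-180.0, -0.1, -91.7]
force: [-4.1, -1.4, 5.2]
opening: 0.0128
```

```bash
python3 - <<'E'
from h import *
o=ctrl.get_obs();print(o['clock'],o['tool_pos'],o['force'],o['opening'])
p,d=viewer.snapshot('side');np.savez('pics/side4.npz',p=p,d=d);cv2.imwrite('pics/c7.png',cv2.resize(p[85:205,195:325],None,fx=4.5,fy=4.5,interpolation=2)[:,:,::-1])
E
```

```text
14.75 [ 0.56492364 -0.18343598  0.1826283 ] [-4.13379809 -1.42618475  5.2246701 ] 0.012788543719167909
```

View pics/c7.png

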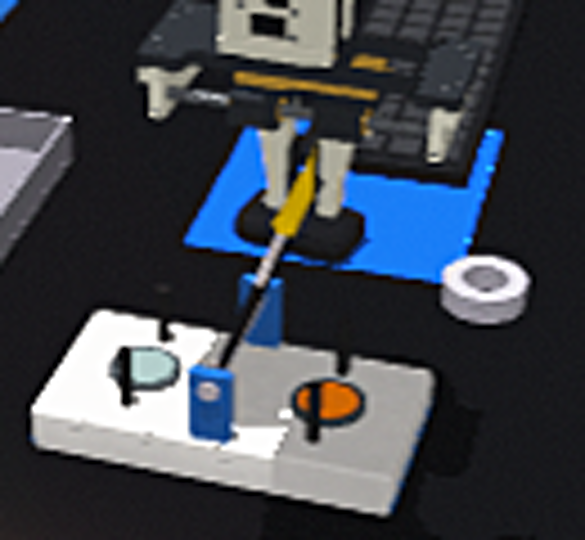

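The bar is held between the fingers (300,205), with the flap about 20° short of upright. Continuing slowly.

Call:
servo_tool(
  rows=[
    [5.4, -0.2, 1.9, 0, 0, 0],
    [5.5, -0.2, 1.5, 0, 0, 0],
    [5.5, -0.2, 1.3, 0, 0, 0],
    [5.5, -0.2, 1.1, 0, 0, 0],
    [0, 0, 0, 0, 0, 0],
  ],
)

```text
clock: 15.22
tool_pos: [0.5871, -0.1842, 0.1877]
orientation: [-180.0, -0.1, -91.7]
force: [-3.5, -4.4, 4.4]
opening: 0.0131
```

Call:
servo_tool(
  rows=[
    [5.6, -0.2, 0.9, 0, 0, 0],
    [5.7, -0.2, 0.6, 0, 0, 0],
    [5, -0.2, 0.4, 0, 0, 0],
    [0, 0, 0, 0, 0, 0],
    [0, 0, 0, 0, 0, 0],
  ],
)

```text
clock: 15.63
tool_pos: [0.6027, -0.1847, 0.1894]
orientation: [-180.0, -0.0, -91.7]
force: [-1.9, -5.3, 3.0]
opening: 0.0126
```

```bash
python3 - <<'E'
from h import *
o=ctrl.get_obs();print(o['clock'],o['tool_pos'],o['force'],o['opening'])
p,d=viewer.snapshot('side');np.savez('pics/side5.npz',p=p,d=d);cv2.imwrite('pics/c8.png',cv2.resize(p[75:195,190:310],None,fx=4.8,fy=4.8,interpolation=2)[:,:,::-1])
E
```

```text
15.6333 [ 0.60266279 -0.18472245  0.1893684 ] [-1.87691306 -5.34482869  2.98324249] 0.012624657218361975
```

View pics/c8.png

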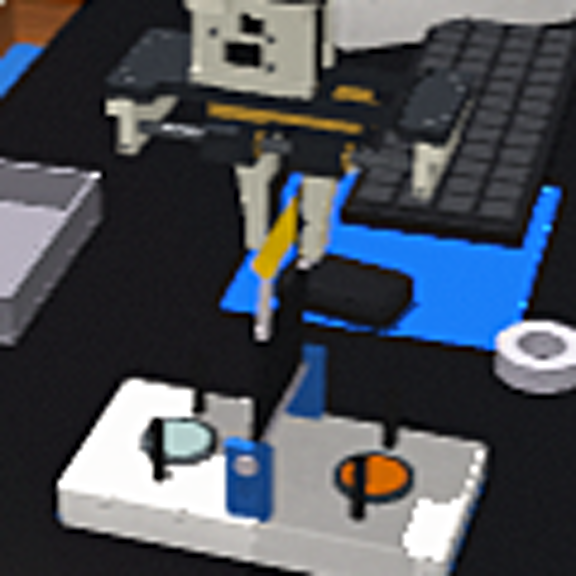

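The bar is gripped and nearly upright: near bar end at about (263,262), hinge pin at about (245,465) on the near cheek. I'll measure the remaining lean.

```bash
cat > lean.py <<'E'
from h import *
import sys
def ony(n,u,v,y):
    o,d=ray(n,u,v); return o+d*((y-o[1])/d[...,1])[...,None]
def lean(p):
    m=mask(p,(22,120,80),(34,255,255));k=np.zeros_like(m);k[80:180,225:300]=m[80:180,225:300]
    v,u=np.nonzero(k);P=onz('side',u,v,.205)
    # plane of bar: intersect with y per pixel unknown -> rect on z plane
    r=cv2.minAreaRect((P[:,:2]*1000).astype(np.float32));print('bar n',len(u),'px',u.mean(),v.mean(),'mean',P.mean(0),r)
    b=mask(p,(100,120,50),(125,255,255));k=np.zeros_like(b);k[155:190,232:252]=b[155:190,232:252]
    v,u=np.nonzero(k);Q=ony('side',u,v,-.1207)*1000;print('near cheek face x,z range',np.percentile(Q[:,0],[3,50,97]),np.percentile(Q[:,2],[3,97]))
if __name__=='__main__':
    lean(np.load(sys.argv[1])['p'])
    print('pin',ony('side',241.,171.9,-.1207),'bar end',ony('side',244.8,130.2,-.134))
    p=np.load(sys.argv[1])['p']
    a=[(u,v) for v in range(164,180) for u in range(236,248) if p[v,u].astype(int).min()>110]
    print(a, ony('side',*np.mean(a,0),-.1207) if a else '')
E
python3 lean.py pics/side5.npz
```

```text
bar n 69 px 247.52173913043478 124.78260869565217 mean [ 0.60200696 -0.16664327  0.205     ] ((601.1845092773438, -172.43199157714844), (14.762168884277344, 92.7275390625), 1.1046462059020996)
near cheek face x,z range [579.81771704 604.42928513 619.55480075] [ 40.18949048 121.3422582 ]
pin [ 0.60754591 -0.1207      0.07487273] bar end [ 0.6012338  -0.134       0.20576029]
[(236, 164), (237, 164), (238, 164), (239, 164), (240, 164), (241, 164), (246, 164), (247, 164), (236, 165), (237, 165), (238, 165), (239, 165), (240, 165), (241, 165), (246, 165), (247, 165), (236, 166), (240, 166), (241, 166), (245, 166), (246, 166), (247, 166), (246, 167), (247, 167), (236, 168), (247, 168), (236, 169), (247, 169), (236, 170), (239, 170), (240, 170), (241, 170), (242, 170), (247, 170), (236, 171), (239, 171), (240, 171), (241, 171), (242, 171), (247, 171), (236, 172), (239, 172), (240, 172), (241, 172), (242, 172), (247, 172), (236, 173), (240, 173), (241, 173), (242, 173), (247, 173), (236, 174), (247, 174), (236, 175), (247, 175), (236, 176), (247, 176), (236, 177), (247, 177), (236, 178), (247, 178), (236, 179), (247, 179)] [ 0.60673603 -0.1207      0.08247732]
```

Call:
servo_tool(
  rows=[
    [2, -0.1, 0.1, 0, 0, 0],
    [2, -0.1, 0, 0, 0, 0],
    [1, 0, 0, 0, 0, 0],
    [0, 0, 0, 0, 0, 0],
    [0, 0, 0, 0, 0, 0],
  ],
)

```text
clock: 16.1
tool_pos: [0.6072, -0.1849, 0.1893]
orientation: [-180.0, -0.0, -91.7]
force: [-1.8, -4.0, 2.7]
opening: 0.0131
```

```bash
python3 - <<'E'
from h import *; from lean import *
o=ctrl.get_obs();print(o['clock'],o['tool_pos'],o['force'],o['opening'])
p,d=viewer.snapshot('side');np.savez('pics/side6.npz',p=p,d=d)
lean(p)
a=[(u,v) for v in range(169,175) for u in range(238,244) if p[v,u].astype(int).min()>110]
print('pin',np.mean(a,0),ony('side',*np.mean(a,0),-.1207))
t,_=viewer.snapshot('top');m=mask(t,(5,150,120),(20,255,255));k=np.zeros_like(m);k[155:215,160:245]=m[155:215,160:245];v,u=np.nonzero(k)
if len(u):print('guard top',len(u),cv2.minAreaRect((onz('top',u,v,.076)[:,:2]*1000).astype(np.float32)))
b=mask(t,(100,120,80),(125,255,255));y=mask(t,(22,120,110),(34,255,255))
for nm,mm,z in(('blue',b,.088),('yellow',y,.208)):
    k=np.zeros_like(mm);k[150:235,285:365]=mm[150:235,285:365];v,u=np.nonzero(k);print(nm,len(u))
    if len(u):print(onz('top',u,v,z).mean(0))
cv2.imwrite('pics/c9.png',np.hstack([cv2.resize(t[120:250,140:370],None,fx=1.7,fy=2.2),cv2.resize(p[75:265,190:330],None,fx=2.2,fy=1.505)[:286]])[:,:,::-1])
E
```

```text
16.1 [ 0.60720437 -0.18487612  0.18926581] [-1.83787534 -4.00873931  2.67751323] 0.01314112900811353
bar n 65 px 245.4 125.2 mean [ 0.607048   -0.16269442  0.205     ] ((606.8319702148438, -167.94393920898438), (86.43990325927734, 14.041186332702637), 88.18275451660156)
near cheek face x,z range [579.81771704 604.42928513 619.55480075] [ 40.18949048 121.3422582 ]
pin [240.5 171.5] [ 0.60904805 -0.1207      0.07599816]
guard top 246 ((586.5391845703125, 110.8048095703125), (90.89997863769531, 63.53166198730469), 10.568802833557129)
blue 35
[ 0.60272545 -0.15548387  0.088     ]
yellow 40
[ 0.6085296  -0.14519133  0.208     ]
```

View pics/c9.png

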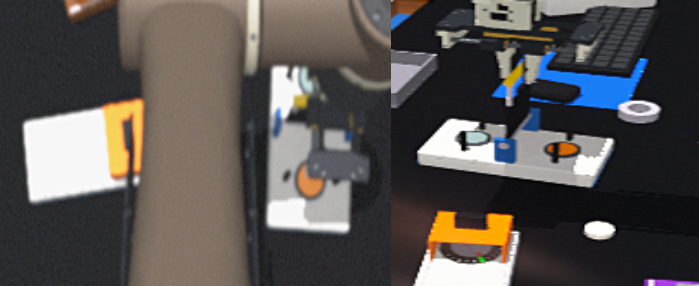

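The lean is within about 1 mm. Making one last small correction, then letting it settle.

Call:
servo_tool(
  rows=[
    [0.8, 0, 0, 0, 0, 0],
    [0, 0, 0, 0, 0, 0],
    [0, 0, 0, 0, 0, 0],
    [0, 0, 0, 0, 0, 0],
    [0, 0, 0, 0, 0, 0],
  ],
)

```text
clock: 16.62
tool_pos: [0.6079, -0.1849, 0.1893]
orientation: [180.0, -0.0, -91.7]
force: [-2.4, -4.0, 3.0]
opening: 0.013
```

Call:
servo_tool(
  rows=[
    [0, 0, 0, 0, 0, 0],
    [0, 0, 0, 0, 0, 0],
    [0, 0, 0, 0, 0, 0],
    [0, 0, 0, 0, 0, 0],
    [0, 0, 0, 0, 0, 0],
  ],
)

```text
clock: 17.03
tool_pos: [0.6079, -0.1849, 0.1893]
orientation: [180.0, -0.0, -91.7]
force: [-2.1, -4.3, 2.6]
opening: 0.013
```

```bash
python3 - <<'E'
from h import *; from lean import *
p,d=viewer.snapshot('side');lean(p)
o=ctrl.get_obs();print(o['clock'],o['tool_pos'],o['force'],o['opening'],abs(o['qvel']).max())
print(ctrl.close_job())
E
```

```text
bar n 70 px 245.28571428571428 124.94285714285714 mean [ 0.60771721 -0.16399373  0.205     ] ((607.2350463867188, -167.9701690673828), (86.26577758789062, 15.750640869140625), 87.091064453125)
near cheek face x,z range [579.81771704 604.42928513 619.55480075] [ 40.18949048 121.3422582 ]
17.0833 [ 0.60783109 -0.1849004   0.18925125] [-2.21030082 -5.19806531  2.78518808] 0.013022131080184664 0.07628996622840098
the job is handed in; nothing more can be done
None
```

The comparator is ready for its zero reading, and I handed the job in at 17.1 s with the flap still gripped upright.

- **Dial:** I turned it about 42° clockwise and let go. The pointer was at 126–128° and the green mark at about 126.5°, from both cameras. Mixing the arm's own position with the camera readings put the mark at about 123.5°, which would be about 3° off. That is still within half the mark's width (about 4.6°).
- **Guard:** I slid it by its fin until it hit its end stop, where the force rose to about 31 N and it stopped moving. In the top view the arm hid part of the guard, so "fully home" rests on that stop and on the fin ending within about 1.5 mm of the dial's axis.
- **Flap:** I pinched the yellow crossbar and swung it up along its arc. Partway, my path was a few millimetres too tight and pulled on the bar with about 21 N; I eased off and continued. At the end the bar was over the hinge to within about 1 mm (roughly 0.5°). The grip opening was 13 mm, the joints were nearly still (under 0.1°/s), and the force on the tool was about 6 N.
- **Other things on the bench:** I never touched them on purpose, and they looked unmoved in the camera views, though I did not measure them again at the end.

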